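Change over the indexing fixture and put the old plate in spring storage

TASK

Change the red indexing fixture over to the collar: take the collar off the spring storage post and seat it on the fixture's spindle where the round plate is now, then fit the knobbed cap over the spindle on top of the collar. The round plate goes on the spring storage post, resting on its sprung platform, with the hexagonal plate on top of it. The rubber mat is free for parking; leave all four parts lying flat, let go and still.

Things in the scene. Friction and masses are not known exactly. Their poses are not given: they have to be found in the camera images.
- round_plate: Round steel plate, 64 mm across, 16 mm thick, with a plain 28 mm through hole in the middle and a ring of eight small dark pockets on top; about 0.33 kg. Origin at the centre of its underside, z up. Starts seated on the fixture's spindle.
- hex_plate: Six-sided steel plate, 54 mm across flats (62 mm across corners), 16 mm thick, with a 28 mm wide through hole (six-sided, flats parallel to the outer ones); about 0.24 kg. Origin at the centre of its underside, z up; its x axis is square to one pair of flats (the others follow every 60 degrees). Starts on the wooden board.
- collar: Tall round steel collar, 44 mm across, 28 mm high, with a 28 mm through hole; 0.20 kg. Origin at the centre of its underside, z up. Starts on the spring storage post, resting on the platform.
- cap: Steel cap with a black knob: disc 42 mm across and 16 mm high, open below with a blind bore 28 mm wide and 12 mm deep; on top a round black knob 26 mm across and 24 mm high (40 mm overall); about 0.15 kg. Origin at the centre of its underside, z up. Starts knob up on the wooden board.
- fixture: Fixed indexing fixture: red square cast base 110 x 110 x 30 mm, four bolt heads near its corners, in the middle a dark round pedestal narrowing to a flat seat 44 mm across at 50 mm height; from the seat a fixed spindle 12 mm thick with a tapered tip rises 36 mm (tip 86 mm above the table). Origin at the centre of its underside, z up.
- fixture_seat (a point): Point on the fixture's spindle axis at the level of the seat on which the parts rest, 50 mm above the table. The collar's underside belongs here, the cap's 28 mm higher.
- magazine: Fixed spring storage post: aluminium base 100 x 100 x 8 mm, from its middle a fixed upright rod 12 mm thick with tapered tip, the tip 90 mm above the table; around the rod a black platform 44 mm across on a spring. Origin at the centre of its underside, z up.
- platform_top (a point): Centre of the top of the storage post's sprung platform, on the rod's axis; the lowest part's underside belongs here. It moves down with the platform: 62 mm above the table when empty, sinking 5.3 mm per newton (about 9 mm under the collar, 16 mm under the round plate, 28 mm under round and hexagonal plates together; travel 42 mm), and springs up when unloaded.
- mat: Fixed black rubber mat 100 x 100 x 4 mm, flat and empty: the free spot. Origin at the centre of its underside.
- board: Fixed light wooden board 85 x 175 x 10 mm, long side along its y axis, on which the hexagonal plate and the cap lie at the start, 90 mm apart. Origin at the centre of its underside.
Mind the look-alikes: they are no part of the job. Leave any blue look-alike of the collar alone.

How it is judged:
By the outcome, as a careful person would: the job done as asked, in the order asked, and still so for the second after the job is handed in, with the robot touching nothing.
It also fails if it takes over 112 s, if anything falls off the work surface, if the arm or the gripper's body presses on something with over 40 N, if the wrist force passes 120 N, or if a joint passes its speed limit or range.

ROBOT

A 6-joint arm with a two-finger parallel gripper is mounted at the origin on the work surface. World frame = base frame: x ahead of the robot, y to its left, z up, the work surface at z = 0. Lengths are in m, angles in rad, forces in N, time in s.
With the tool pointing down it reaches from about 0.25 to 0.725 m from the base axis. Payload 4 kg.
Tool frame: the origin (TCP) lies midway between the tips of the shut fingers; the grasp point (between the pads) lies 19 mm behind it; z points along the fingers, y is the line along which they close (so a half turn about z gives the same grasp; the last joint's range is limited). The gripper opens to 85 mm and grips with 20 to 120 N. Pads are 22 mm wide; open, the fingers measure 114 mm over their backs; the gripper's body (76 mm by 85 mm) begins 54 mm behind the grasp point. The pads swing forward as they close: fully open they stand 13 mm farther back than shut.
Start: joints at [-1.203, 0.241, 0.005, 1.335, 0, 1.571], TCP at [0.18, -0.467, 0.231] pointing down, gripper open.
Joint ranges: [-2.72, 2.72], [-1.05, 1.87], [-1.09, 1.28], [-1.99, 2.15], [-1.42, 1.44], [-3.14, 3.14]. Speed limits (rad/s): [2.79, 2.79, 3.14, 3.14, 3.14, 3.14].

INTERFACE

Orientations are given as a unit quaternion [x, y, z, w].
In Python, from workcell import get_obs, imaging, workorder gives the robot as it stands.
- The arm moves only by the tool move_tool, called after "Call:" as a command line: name --pt "numbers of a row" for each row, then --argument value for the rest. Schema: {"type":"object","properties":{"moves":{"type":"array","items":{"type":"object","properties":{"ax":{"type":"number"},"ay":{"type":"number"},"az":{"type":"number"},"dx":{"type":"number"},"dy":{"type":"number"},"dz":{"type":"number"},"jaw":{"type":"number"}},"additionalProperties":false,"required":["jaw"]},"minItems":1,"maxItems":10},"only":{"type":"string"},"quiet":{"type":"boolean"},"lines":{"type":"string"}},"required":["moves"],"additionalProperties":false}. moves is a list of rows, 1 to 10 of them, each an object with the fields ax, ay, az (a rotation vector in parts of the range, where 1.0 means pi/2 rad), dx, dy, dz (the shift in normalised numbers (1 is 0.5 m)), jaw (the finger opening in m); a field left out counts as zero (the opening has to be given); each row is the pose to reach, as a shift and turn from the pose commanded when the call began, along the tool's axes at that moment; what a row does not reach only later rows make up. A row lasts 1/8 s, in which the tool goes at most 0.0625 m and 0.188 rad, less where a joint would pass 70% of its speed; a pose out of reach is approached as far as the arm can. The fingers move at their own pace and stop on an object; the grip force is fixed at half the most. Time passes only in rows, so rows that do not move let the fingers close. The tool returns the time, the measured TCP pose, the force, the opening and the grip force at its end. only (a regular expression) keeps the lines of the reply that match it, lines (a string "A,B") keeps lines A to B, and quiet returns only ok. Shift and turn numbers lie between -1 and 1, and a call with a number outside is refused. Input that does not fit is refused with a message, and nothing moves.
- get_obs(): the state, without advancing time (a new reading comes with each control period).
- imaging.camera(name): name is "scene" or "top" or "wrist"; returns (picture, depth): 480x640x3 uint8, red, green, blue; 480x640 float32, m along the optical axis (not along the pixel's ray), 0 where there is no reading.
- imaging.calibration(name): a dict with "mtx" (3x3 intrinsics, pixels), "k1" (the pictures are not rectified: a ray, as slopes to the right and down, at radius r is drawn at 1 + k1 r^2 times it, then the intrinsics apply), "R" (3x3) and "t" (3): a world point X has camera coordinates R X + t. Camera axes: x right, y down, z forward; pixel columns grow to the right and rows downward; lengths in m; the calibration is good to about 2 mm. A picture is of the moment at which its call begins: read the wrist's pose just before it. calibration takes no time and is no camera call; for the wrist camera it gives the pose at the moment of the call.
- workorder.job_done(): hands the job in; it is judged then, once.
The state is a dict: "clock": time; "joint_pos": joint angles; "joint_vel": joint speeds; "tau": joint torques, N m; "eef_pos": TCP position; "tool_rot": TCP orientation; "ft_force": force on the tool from outside, world axes, zero at the start; "ft_torque": the same for the moment, N m; "grip_width": finger opening in m; "grasp_force": force on a finger pad.
Only numpy, scipy, OpenCV 4.12 (cv2) and the standard library are available. Lean on these libraries where they do the work, as an engineer would, in place of code of your own. Each camera call takes 0.05 s, during which the arm holds its last target. There are 200 camera calls.

## Working session

There is one attempt and no reset: what is moved stays moved. The work goes in short steps, Python scripts to look and compute and a tool call to move; the robot and the scene stay as the last step left them, time stands still between calls to the robot, and variables do not carry over. Pictures are saved under pics/ and viewed, at most 14 in all, crops included, and the job is handed in when it is done.

```bash
mkdir -p pics; python3 - <<'E'
from workcell import get_obs, imaging
import cv2,numpy as np
o=get_obs();print(o['clock'],o['eef_pos'],o['tool_rot'],o['grip_width'])
for n in("scene","top"):
    p,d=imaging.camera(n);cv2.imwrite(f'pics/{n}0.png',p[:,:,::-1]);np.savez(f'{n}0.npz',p=p,d=d)
    c=imaging.calibration(n);print(n,c)
    print((d>0).mean())
E
```

```text
0.0 [ 0.17955446 -0.46598375  0.23042325] [ 9.83135879e-01  1.82873696e-01 -2.02334046e-04 -1.00683489e-03] 0.08494980486264134
scene {'mtx': array([[501.46027294,   0.        , 320.8185886 ],
       [  0.        , 501.46027294, 240.28912062],
       [  0.        ,   0.        ,   1.        ]]), 'k1': -0.027569106047783242, 'R': array([[-0.87387318,  0.48592114, -0.01504376],
       [ 0.35043111,  0.60815833, -0.71227908],
       [-0.33696248, -0.62771338, -0.70173513]]), 't': array([ 0.44799917, -0.12053109,  1.01787282])}
0.9959830729166667
top {'mtx': array([[592.61452376,   0.        , 307.88099947],
       [  0.        , 592.61452376, 249.11029776],
       [  0.        ,   0.        ,   1.        ]]), 'k1': -0.09354286694635297, 'R': array([[-0.11072912, -0.99384606, -0.00301135],
       [-0.97018086,  0.10874881, -0.21661672],
       [ 0.21561115, -0.02106423, -0.97625208]]), 't': array([0.03895693, 0.47846514, 0.97405942])}
0.9958203125
```

View pics/top0.png

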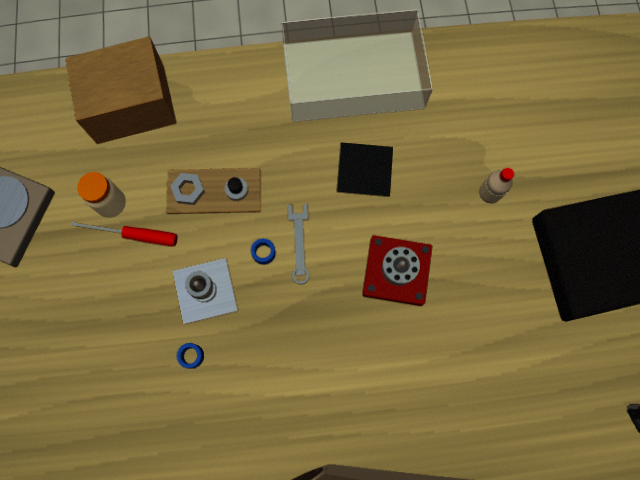

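View pics/scene0.png

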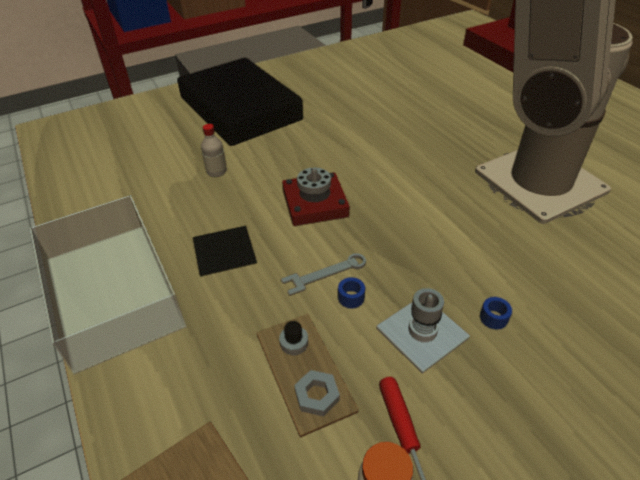

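Top view: collar on the post at (200,287), round plate on the red fixture at (401,265), hex plate at (187,188), cap at (236,186), mat at (365,169). The blue rings at (263,251) and (190,355) are look-alikes. The grey ring on the aluminium post base is the collar, because it sits on the sprung platform.

```bash
cat > h.py <<'E'
import numpy as np,cv2
from workcell import get_obs,imaging
def rays(c,uv):
    uv=np.asarray(uv,float).reshape(-1,1,2)
    n=cv2.undistortPoints(uv,c['mtx'],np.array([c['k1'],0,0,0.])).reshape(-1,2)
    d=np.c_[n,np.ones(len(n))]
    return -c['R'].T@c['t'], d@c['R'], d
def onplane(c,uv,z):
    o,r,_=rays(c,uv); return o+r*((z-o[2])/r[:,2])[:,None]
def cloud(c,d):
    v,u=np.mgrid[:480,:640]; uv=np.c_[u.ravel(),v.ravel()]
    o,r,_=rays(c,uv); return (o+r*d.ravel()[:,None]).reshape(480,640,3)
def proj(c,X):
    p=c['R']@np.asarray(X,float)+c['t'];a=p[:2]/p[2];a=a*(1+c['k1']*(a@a))
    return c['mtx'][:2,:2]@a+c['mtx'][:2,2]
def meet(c1,u1,c2,u2):
    o1,r1,_=rays(c1,u1);o2,r2,_=rays(c2,u2);r1=r1[0];r2=r2[0]
    s=np.linalg.lstsq(np.c_[r1,-r2],o2-o1,rcond=None)[0]
    return (o1+s[0]*r1+o2+s[1]*r2)/2
E
python3 - <<'E'
from h import *
for n in("top","scene"):
    f=np.load(n+'0.npz');p,d=f['p'],f['d'];c=imaging.calibration(n);W=cloud(c,d)
    print(n,'table z',[W[v,u,2].round(4) for v,u in ((400,300),(330,480),(330,250))])
    np.save(n+'W.npy',W)
    guess={'round':(.42,-.14,.066),'collar':(.37,.19,.081),'hex':(.53,.22,.026),'cap':(.53,.14,.05),'mat':(.56,-.08,.004)}
    if n=='top':
        for k,uv in dict(round=(401,265),collar=(200,287),hex=(187,188),cap=(236,186),mat=(365,169)).items():
            g=onplane(c,uv,guess[k][2])[0]; guess[k]=g; print(k,g.round(3))
        G=guess
    else: guess=G
    for k,g in guess.items():
        m=(np.abs(W[...,2]-g[2])<.005)&(np.hypot(W[...,0]-g[0],W[...,1]-g[1])<.045)
        if k=='mat': m=(p.max(2)<50)&(np.hypot(W[...,0]-g[0],W[...,1]-g[1])<.09)
        v,u=np.nonzero(m)
        if len(u)<5: print(k,'none');continue
        h=cv2.convexHull(np.c_[u,v].astype(np.float32)).reshape(-1,2)
        P=onplane(c,h,g[2])[:,:2].astype(np.float32)
        print(k,len(u),'circ',cv2.minEnclosingCircle(P),'rect',cv2.minAreaRect(P),'z',np.median(W[m][:,2]).round(4))
t=cv2.imread('pics/top0.png')
cr=lambda x,y:cv2.resize(t[y-50:y+50,x-50:x+50],(400,400),interpolation=cv2.INTER_CUBIC)
s=cv2.imread('pics/scene0.png')
cs=lambda x,y:cv2.resize(s[y-50:y+50,x-65:x+65],(390,300),interpolation=cv2.INTER_CUBIC)
cv2.imwrite('pics/c1.png',np.hstack([cr(401,265),cr(205,285)]))
cv2.imwrite('pics/c2.png',np.hstack([cs(315,195),cs(425,315)]))
E
```

```text
top table z [np.float64(-0.0015), np.float64(-0.0026), np.float64(-0.0017)]
round [ 0.432 -0.169  0.066]
collar [0.429 0.172 0.081]
hex [0.624 0.192 0.026]
cap [0.609 0.1   0.05 ]
mat [ 0.632 -0.139  0.004]
round 878 circ ((0.43159791827201843, -0.16810251772403717), 0.0321027897298336) rect ((0.4315111041069031, -0.1681397408246994), (0.06234528496861458, 0.06314029544591904), 37.75887680053711) z 0.0653
collar 334 circ ((0.4365209639072418, 0.17465800046920776), 0.02254178747534752) rect ((0.4356387257575989, 0.17489705979824066), (0.041399095207452774, 0.04224592447280884), 22.09600067138672) z 0.0798
hex 552 circ ((0.625282347202301, 0.19311541318893433), 0.031209003180265427) rect ((0.6251171827316284, 0.19295163452625275), (0.06117575243115425, 0.054458193480968475), 16.65227508544922) z 0.0248
cap 152 circ ((0.6135120987892151, 0.10214892029762268), 0.013169977813959122) rect ((0.6142146587371826, 0.10247872769832611), (0.023297693580389023, 0.02466440387070179), 85.17453002929688) z 0.0489
mat 2583 circ ((0.6321934461593628, -0.13874244689941406), 0.0686708316206932) rect ((0
[... 492 characters left out ...]
7168808, 0.1788407862186432), (0.04594312235713005, 0.04270793870091438), 42.87152099609375) z 0.0802
hex 1040 circ ((0.6277909278869629, 0.19475406408309937), 0.0311941709369421) rect ((0.6276666522026062, 0.19512584805488586), (0.06151219829916954, 0.054340910166502), 77.40888214111328) z 0.0261
cap 234 circ ((0.6167787909507751, 0.1067759096622467), 0.014155622571706772) rect ((0.6170158982276917, 0.10691513121128082), (0.027642829343676567, 0.024037567898631096), 63.8893928527832) z 0.0494
mat 2153 circ ((0.6332360506057739, -0.13565927743911743), 0.06762579828500748) rect ((0.6340662240982056, -0.13584734499454498), (0.09784218668937683, 0.09724098443984985), 78.22379302978516) z 0.0037
```

View pics/c1.png

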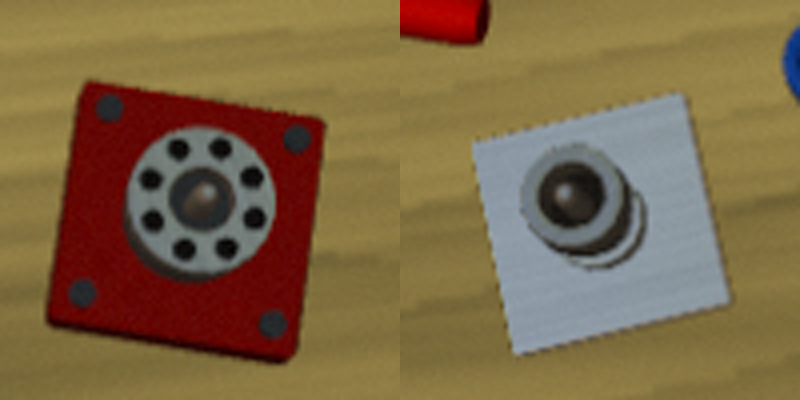

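View pics/c2.png

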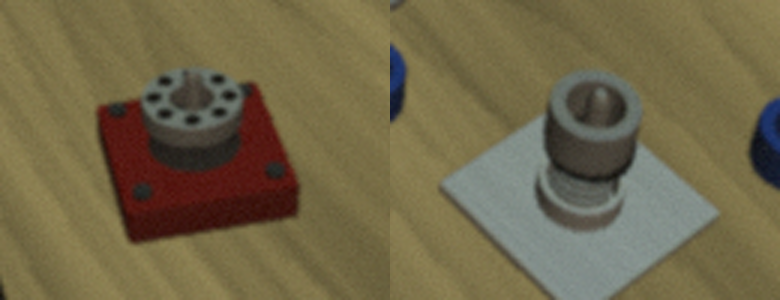

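The crops show the spindle tip at about (402,264) in top and (314,169) in scene. The rod tip is at about (198,282) and (429,294). The collar, a bare steel ring on the spring platform, is confirmed; the blue rings are not it.

```bash
cat >> h.py <<'E'
from scipy.spatial.transform import Rotation as R_
def go(x,y,z,yaw=None):
    "tool-frame shift and rz from the present measured pose to a tool-down pose; yaw deg of tool x axis"
    o=get_obs();R=R_.from_quat(o['tool_rot']);R0=R.as_matrix()
    cy=np.degrees(np.arctan2(R0[1,0],R0[0,0])); yaw=cy if yaw is None else yaw
    T=R_.from_euler('z',yaw,degrees=True)*R_.from_euler('x',180,degrees=True)
    print('yaw now %.1f'%cy,'rotvec',(R.inv()*T).as_rotvec().round(3),'d',(R0.T@(np.array([x,y,z])-o['eef_pos'])).round(4),'w',o['grip_width'].round(4))
E
python3 - <<'E'
from h import *
ct,cs=imaging.calibration('top'),imaging.calibration('scene')
for k,a,b,z in (('spindle',(402.2,263.8),(314.3,169),.086),('rod',(198,282.5),(429.3,294.3),.090)):
    print(k,onplane(ct,a,z)[0],onplane(cs,b,z)[0],meet(ct,a,cs,b))
for n,c in(('top',ct),('scene',cs)):
    f=np.load(n+'0.npz');W=np.load(n+'W.npy');p=f['p'].astype(int)
    red=(p[...,0]>70)&(p[...,1]<45)
    for k,m,z in (('fix',red&(np.abs(W[...,2]-.030)<.004)&(np.hypot(W[...,0]-.43,W[...,1]+.168)<.09),.030),
                  ('mag',(np.abs(W[...,2]-.007)<.0035)&(np.abs(p[...,0]-p[...,2])<40)&(p[...,2]>90)&(np.hypot(W[...,0]-.43,W[...,1]-.172)<.085),.008)):
        m=cv2.morphologyEx(m.astype(np.uint8),cv2.MORPH_OPEN,np.ones((3,3)))
        v,u=np.nonzero(m);P=onplane(c,np.c_[u,v],z)[:,:2].astype(np.float32);print(n,k,len(u),cv2.minAreaRect(P))
    m=(np.abs(W[...,2]-.025)<.006)&(np.hypot(W[...,0]-.6255,W[...,1]-.193)<.04)
    v,u=np.nonzero(m);P=onplane(c,np.c_[u,v],.026)[:,:2].astype(np.float32);B=cv2.boxPoints(cv2.minAreaRect(P));
    for i in(0,1):
        e=B[i+1]-B[i];print(n,'hex edge len',np.linalg.norm(e).round(4),'dir deg',np.degrees(np.arctan2(e[1],e[0])).round(1))
go(.4316,-.168,.2,-21)
E
```

```text
spindle [ 0.42995385 -0.16730538  0.086     ] [ 0.43321137 -0.16470521  0.086     ] [ 0.43090027 -0.16818713  0.0827563 ]
rod [0.43558312 0.17321642 0.09      ] [0.43608584 0.17601101 0.09      ] [0.43538087 0.17418999 0.08794364]
top fix 2079 ((0.4313892722129822, -0.16774649918079376), (0.10929976403713226, 0.10795678198337555), 74.18950653076172)
top mag 1906 ((0.43526691198349, 0.17681221663951874), (0.09800150990486145, 0.09904784709215164), 7.549314975738525)
top hex edge len 0.0546 dir deg -68.9
top hex edge len 0.0628 dir deg 21.1
scene fix 1067 ((0.43483710289001465, -0.16361571848392487), (0.10809814184904099, 0.10654254257678986), 73.92949676513672)
scene mag 2444 ((0.4366787075996399, 0.1789887249469757), (0.0994173139333725, 0.09971387684345245), 7.58111047744751)
scene hex edge len 0.0545 dir deg -13.4
scene hex edge len 0.0638 dir deg 76.6Traceback (most recent call last):
  File "<stdin>", line 16, in <module>
  File "h.py", line 26, in go
    print('yaw now %.1f'%cy,'rotvec',(R.inv()*T).as_rotvec().round(3),'d',(R0.T@(np.array([x,y,z])-o['eef_pos'])).round(4),'w',o['grip_width'].round(4))
                                                                                                                               ^^^^^^^^^^^^^^^^^^^^^
AttributeError: 'float' object has no attribute 'round'
```

```bash
sed -i "s/o\['grip_width'\].round(4)/round(o['grip_width'],4),'F',np.round(o['ft_force'],1),'tcp',np.round(o['eef_pos'],4)/" h.py; python3 -c "
from h import *
go(.432,-.167,.13)"
```

```text
yaw now 21.1 rotvec [-0.002 -0.     0.   ] d [ 0.343  -0.1881  0.1009] w 0.0854 F [ 0.4 -0.3  0.5] tcp [ 0.1796 -0.466   0.2305]
```

The rows are not in the units I measure in: shifts go in shares of 0.5 m and turns go in shares of pi/2 rad. I convert before sending: 0.343 m / 0.5 = 0.686, -0.188 m / 0.5 = -0.376.

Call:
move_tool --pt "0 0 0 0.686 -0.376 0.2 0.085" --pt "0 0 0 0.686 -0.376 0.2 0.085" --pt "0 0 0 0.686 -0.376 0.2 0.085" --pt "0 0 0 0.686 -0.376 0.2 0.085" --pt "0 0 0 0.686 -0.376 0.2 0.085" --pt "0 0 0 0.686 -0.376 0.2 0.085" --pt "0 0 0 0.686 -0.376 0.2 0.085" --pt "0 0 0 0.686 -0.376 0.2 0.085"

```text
refused: moves[0]: [0, 0, 0, 0.686, -0.376, 0.2, 0.085] is not of type 'object' (schema: type "object"). Nothing was moved.
```

Refused on format, not on reach. It needs a list of objects with named fields.

Call:
move_tool --moves '[{"dx":0.686, "dy":-0.376, "dz":0.2, "jaw":0.085}, {"dx":0.686, "dy":-0.376, "dz":0.2, "jaw":0.085}, {"dx":0.686, "dy":-0.376, "dz":0.2, "jaw":0.085}, {"dx":0.686, "dy":-0.376, "dz":0.2, "jaw":0.085}, {"dx":0.686, "dy":-0.376, "dz":0.2, "jaw":0.085}, {"dx":0.686, "dy":-0.376, "dz":0.2, "jaw":0.085}, {"dx":0.686, "dy":-0.376, "dz":0.2, "jaw":0.085}, {"dx":0.686, "dy":-0.376, "dz":0.2, "jaw":0.085}]'

```text
clock: 1.1
eef_pos: [0.4325, -0.166, 0.1303]
tool_rot: [0.983, 0.185, -0.001, -0.001]
ft_force: [-1.1, -0.0, -0.6]
grip_width: 0.085
grasp_force: 0.0
```

```bash
python3 - <<'E'
from h import *
go(.432,-.167,.045)
c=imaging.calibration('wrist');p,d=imaging.camera('wrist');cv2.imwrite('pics/w1.png',p[:,:,::-1])
for X in((.432,-.167,.086),(.432,-.167,.066)): print(proj(c,X))
E
```

```text
yaw now 21.3 rotvec [-0.001  0.002 -0.   ] d [-0.0007  0.0009  0.0853] w 0.085 F [-1.1 -0.  -0.6] tcp [ 0.4325 -0.166   0.1303]
[316.75096439 270.02349223]
[316.90346974 256.69458972]
```

View pics/w1.png

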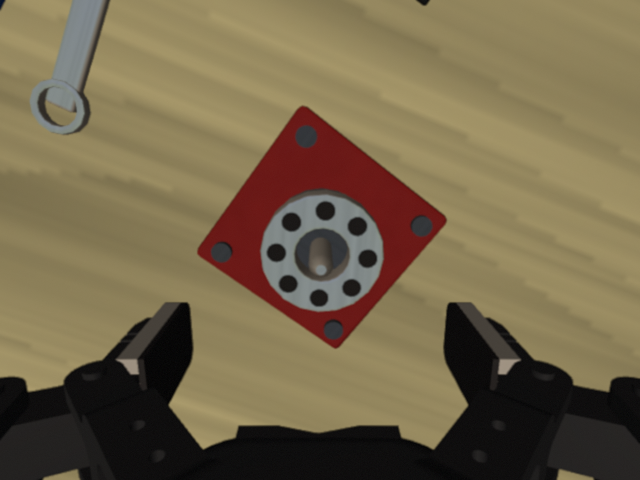

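The wrist view shows the plate centre at (322,252) and the spindle tip at (320,269), within 3 mm of the predictions.

```bash
python3 - <<'E'
from h import *
c=imaging.calibration('wrist')
print(onplane(c,(322,252),.066),onplane(c,(320,268),.085), onplane(c,[(306,136),(422,226),(333,330),(221,252)],.034).mean(0))
g=onplane(c,(322,252),.066)[0]
go(g[0],g[1],.045)
E
```

```text
[[ 0.43465808 -0.1696812   0.066     ]] [[ 0.43248964 -0.16934181  0.085     ]] [ 0.43241635 -0.16989943  0.034     ]
yaw now 21.2 rotvec [-0.001  0.002 -0.   ] d [0.0017 0.0035 0.0857] w 0.0847 F [-0.3  0.5 -0.1] tcp [ 0.432  -0.1671  0.1307]
```

Scaled: 0.086 m / 0.5 = 0.172, 0.002 m / 0.5 = 0.004.

Call:
move_tool --moves '[{"dy":0.004, "dz":0.1, "jaw":0.085}, {"dy":0.004, "dz":0.15, "jaw":0.085}, {"dy":0.004, "dz":0.172, "jaw":0.085}, {"dy":0.004, "dz":0.172, "jaw":0.085}, {"dy":0.004, "dz":0.172, "jaw":0.055}, {"dy":0.004, "dz":0.172, "jaw":0.055}, {"dy":0.004, "dz":0.172, "jaw":0.055}, {"dy":0.004, "dz":0.172, "jaw":0.055}]'

```text
clock: 2.15
eef_pos: [0.4338, -0.1698, 0.0472]
tool_rot: [0.983, 0.183, 0.001, 0.0]
ft_force: [-2.8, 1.1, 7.2]
grip_width: 0.0611
grasp_force: 64.6
```

Scaled: -0.065 m / 0.5 = -0.13, -0.04 m / 0.5 = -0.08.

Call:
move_tool --moves '[{"dz":-0.02, "jaw":0.055}, {"dz":-0.08, "jaw":0.055}, {"dz":-0.13, "jaw":0.055}, {"dz":-0.13, "jaw":0.055}]'

```text
clock: 2.65
eef_pos: [0.4348, -0.1705, 0.1126]
tool_rot: [0.983, 0.183, 0.002, 0.002]
ft_force: [-0.4, 0.3, -4.1]
grip_width: 0.0611
grasp_force: 67.0
```

```bash
python3 - <<'E'
from h import *
p,d=imaging.camera('wrist');cv2.imwrite('pics/w2.png',p[:,:,::-1])
c=imaging.calibration('wrist')
go(.633,-.1375,.09)
E
```

```text
yaw now 21.1 rotvec [ 0.002 -0.002 -0.   ] d [0.1977 0.0413 0.0215] w 0.0607 F [ 0.1 -0.9 -4. ] tcp [ 0.4336 -0.17    0.1111]
```

View pics/w2.png

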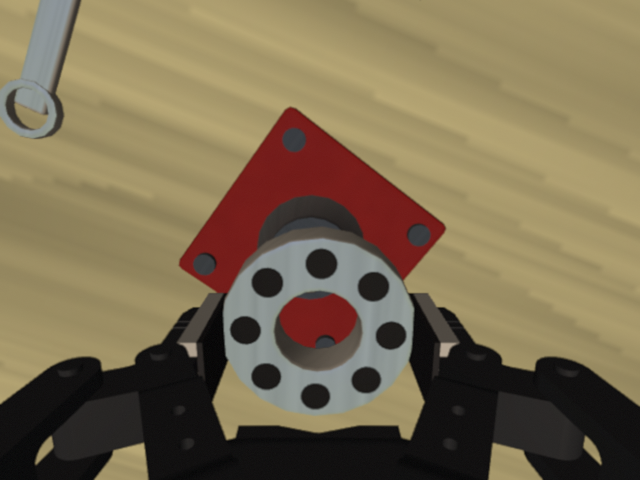

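The plate is held flat, centre at (318,325) in the wrist view. Next, the mat.

Scaled: 0.198 m / 0.5 = 0.396, 0.041 m / 0.5 = 0.082.

Call:
move_tool --moves '[{"dx":0.396, "dy":0.082, "jaw":0.055}, {"dx":0.396, "dy":0.082, "jaw":0.055}, {"dx":0.396, "dy":0.082, "jaw":0.055}, {"dx":0.396, "dy":0.082, "dz":0.04, "jaw":0.055}, {"dx":0.396, "dy":0.082, "dz":0.1, "jaw":0.055}, {"dx":0.396, "dy":0.082, "dz":0.16, "jaw":0.055}, {"dx":0.396, "dy":0.082, "dz":0.2, "jaw":0.055}, {"dx":0.396, "dy":0.082, "dz":0.2, "jaw":0.055}]'

```text
clock: 3.7
eef_pos: [0.629, -0.136, 0.0059]
tool_rot: [0.983, 0.183, -0.004, -0.002]
ft_force: [0.6, -0.3, -3.9]
grip_width: 0.0609
grasp_force: 66.8
```

```bash
python3 -c "
from h import *
go(.633,-.1375,.002)"
```

```text
yaw now 21.1 rotvec [-0.005  0.007 -0.   ] d [0.0032 0.0029 0.0039] w 0.0609 F [ 0.6 -0.3 -3.9] tcp [ 0.629  -0.136   0.0059]
```

Scaled: 0.005 m / 0.5 = 0.01, 0.003 m / 0.5 = 0.006.

Call:
move_tool --moves '[{"dz":0.006, "jaw":0.055}, {"dz":0.01, "jaw":0.055}, {"dz":0.01, "jaw":0.055}]'

```text
clock: 4.08
eef_pos: [0.6329, -0.1369, 0.006]
tool_rot: [0.983, 0.183, 0.001, 0.0]
ft_force: [0.4, 0.4, -3.2]
grip_width: 0.0609
grasp_force: 66.9
```

Scaled: 0.004 m / 0.5 = 0.008, 0.002 m / 0.5 = 0.004.

Call:
move_tool --moves '[{"dz":0.004, "jaw":0.055}, {"dz":0.008, "jaw":0.055}, {"dz":0.008, "jaw":0.055}]'

```text
clock: 4.45
eef_pos: [0.6326, -0.1368, 0.0014]
tool_rot: [0.983, 0.183, 0.0, 0.0]
ft_force: [0.9, 0.6, -2.9]
grip_width: 0.0607
grasp_force: 66.9
```

Call:
move_tool --moves '[{"dz":0.003, "jaw":0.055}, {"dz":0.006, "jaw":0.055}, {"dz":0.006, "jaw":0.055}]'

```text
clock: 4.82
eef_pos: [0.6326, -0.1368, 0.0013]
tool_rot: [0.983, 0.183, 0.001, 0.0]
ft_force: [-6.4, 1.8, 11.3]
grip_width: 0.0609
grasp_force: 68.5
```

Scaled: -0.15 m / 0.5 = -0.3, -0.1 m / 0.5 = -0.2.

Call:
move_tool --moves '[{"jaw":0.085}, {"jaw":0.085}, {"jaw":0.085}, {"dz":-0.08, "jaw":0.085}, {"dz":-0.2, "jaw":0.085}, {"dz":-0.3, "jaw":0.085}, {"dz":-0.3, "jaw":0.085}]'

```text
clock: 5.7
eef_pos: [0.636, -0.1375, 0.1542]
tool_rot: [0.983, 0.183, 0.005, 0.002]
ft_force: [0.4, 0.7, 0.6]
grip_width: 0.0856
grasp_force: 0.0
```

```bash
python3 -c "
from h import *
go(.436,.176,.15)"
```

```text
yaw now 21.1 rotvec [ 0.006 -0.009 -0.   ] d [-0.074  -0.3645  0.0013] w 0.0856 F [0.4 0.7 0.6] tcp [ 0.636  -0.1375  0.1542]
```

Scaled: -0.364 m / 0.5 = -0.728, -0.071 m / 0.5 = -0.142.

Call:
move_tool --moves '[{"dx":-0.142, "dy":-0.728, "jaw":0.085}, {"dx":-0.142, "dy":-0.728, "jaw":0.085}, {"dx":-0.142, "dy":-0.728, "jaw":0.085}, {"dx":-0.142, "dy":-0.728, "jaw":0.085}, {"dx":-0.142, "dy":-0.728, "jaw":0.085}, {"dx":-0.142, "dy":-0.728, "jaw":0.085}, {"dx":-0.142, "dy":-0.728, "jaw":0.085}, {"dx":-0.142, "dy":-0.728, "jaw":0.085}]'

```text
clock: 6.7
eef_pos: [0.4369, 0.1725, 0.1476]
tool_rot: [0.983, 0.186, -0.001, -0.002]
ft_force: [-1.1, 0.5, 0.4]
grip_width: 0.085
grasp_force: 0.0
```

```bash
python3 - <<'E'
from h import *
go(.436,.176,.05)
c=imaging.calibration('wrist');p,d=imaging.camera('wrist');cv2.imwrite('pics/w3.png',p[:,:,::-1])
for X in((.436,.176,.09),(.436,.176,.081)): print(proj(c,X))
E
```

```text
yaw now 21.5 rotvec [-0.004  0.001 -0.   ] d [ 0.0005 -0.0032  0.0976] w 0.085 F [-1.1  0.5  0.4] tcp [0.4369 0.1725 0.1476]
[308.34376133 258.55345946]
[308.78148263 253.07454822]
```

View pics/w3.png

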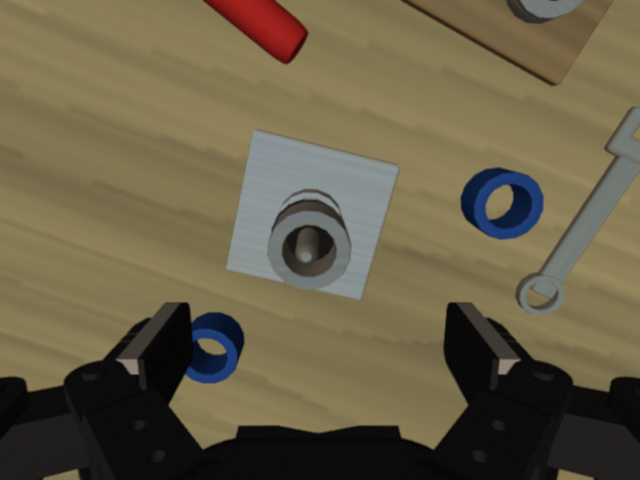

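```bash
python3 - <<'E'
from h import *
c=imaging.calibration('wrist')
print(onplane(c,(309.5,249),.081),onplane(c,(306,255),.089),onplane(c,[(257,130),(399,167),(361,299),(228,270)],.008).mean(0))
g=onplane(c,(309.5,249),.081)[0];go(g[0],g[1],.055)
E
```

```text
[[0.43861403 0.17599161 0.081     ]] [[0.43740925 0.17720405 0.089     ]] [0.43710363 0.17590974 0.008     ]
yaw now 21.4 rotvec [-0.004  0.001 -0.   ] d [ 0.0027 -0.0029  0.0927] w 0.0848 F [0.8 0.2 0.3] tcp [0.4374 0.1721 0.1477]
```

Scaled: 0.0925 m / 0.5 = 0.185, -0.003 m / 0.5 = -0.006.

Call:
move_tool --moves '[{"dx":0.004, "dy":-0.006, "dz":0.1, "jaw":0.085}, {"dx":0.004, "dy":-0.006, "dz":0.16, "jaw":0.085}, {"dx":0.004, "dy":-0.006, "dz":0.185, "jaw":0.085}, {"dx":0.004, "dy":-0.006, "dz":0.185, "jaw":0.085}, {"dx":0.004, "dy":-0.006, "dz":0.185, "jaw":0.035}, {"dx":0.004, "dy":-0.006, "dz":0.185, "jaw":0.035}, {"dx":0.004, "dy":-0.006, "dz":0.185, "jaw":0.035}, {"dx":0.004, "dy":-0.006, "dz":0.185, "jaw":0.035}, {"dx":0.004, "dy":-0.006, "dz":0.185, "jaw":0.035}]'

```text
clock: 7.88
eef_pos: [0.4391, 0.1752, 0.0562]
tool_rot: [0.982, 0.187, 0.0, -0.003]
ft_force: [0.4, 1.9, 0.6]
grip_width: 0.0418
grasp_force: 60.6
```

Gripped. Lift clear of the rod and move above the spindle.

Scaled: -0.075 m / 0.5 = -0.15, -0.06 m / 0.5 = -0.12.

Call:
move_tool --moves '[{"dz":-0.06, "jaw":0.035}, {"dz":-0.12, "jaw":0.035}, {"dz":-0.15, "jaw":0.035}, {"dz":-0.15, "jaw":0.035}]'

```text
clock: 8.38
eef_pos: [0.4389, 0.1745, 0.1314]
tool_rot: [0.982, 0.187, 0.0, -0.003]
ft_force: [0.3, -1.0, -2.2]
grip_width: 0.0423
grasp_force: 61.2
```

```bash
python3 -c "
from h import *
go(.432,-.1685,.13)"
```

```text
yaw now 21.6 rotvec [-0.005 -0.001  0.   ] d [-0.1326  0.3164 -0.0004] w 0.0423 F [ 0.3 -1.  -2.2] tcp [0.4389 0.1745 0.1314]
```

Scaled: 0.3164 m / 0.5 = 0.6328, -0.1326 m / 0.5 = -0.2652.

Call:
move_tool --moves '[{"dx":-0.2652, "dy":0.6328, "jaw":0.035}, {"dx":-0.2652, "dy":0.6328, "jaw":0.035}, {"dx":-0.2652, "dy":0.6328, "jaw":0.035}, {"dx":-0.2652, "dy":0.6328, "jaw":0.035}, {"dx":-0.2652, "dy":0.6328, "jaw":0.035}, {"dx":-0.2652, "dy":0.6328, "jaw":0.035}, {"dx":-0.2652, "dy":0.6328, "jaw":0.035}, {"dx":-0.2652, "dy":0.6328, "jaw":0.035}]'

```text
clock: 9.38
eef_pos: [0.4307, -0.1678, 0.1279]
tool_rot: [0.982, 0.187, -0.002, -0.004]
ft_force: [0.1, 0.9, -1.4]
grip_width: 0.0422
grasp_force: 61.5
```

```bash
python3 - <<'E'
from h import *
c=imaging.calibration('wrist');p,d=imaging.camera('wrist');cv2.imwrite('pics/w4.png',p[:,:,::-1])
go(.432,-.1685,.06)
E
```

```text
yaw now 21.6 rotvec [-0.007  0.002 -0.   ] d [0.0006 0.0018 0.0682] w 0.0418 F [-0.1 -1.4 -2.8] tcp [ 0.431  -0.1675  0.1282]
```

View pics/w4.png

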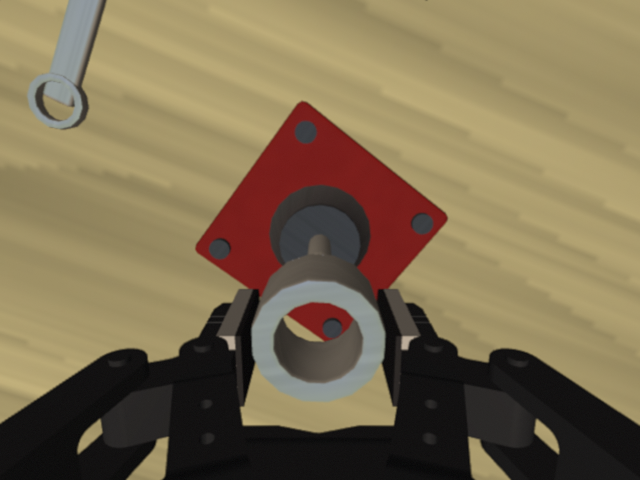

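The collar is held with its top centre at about (319,340); the seat disc is centred at about (320,240).

```bash
python3 - <<'E'
from h import *
c=imaging.calibration('wrist');o=get_obs()['eef_pos']
a=onplane(c,(320,240),.050)[0];b=onplane(c,(318.5,340),o[2]+.026)[0];print(a,b,o)
go(o[0]+a[0]-b[0],o[1]+a[1]-b[1],.06)
E
```

```text
[ 0.43553929 -0.16775432  0.05      ] [ 0.4335135  -0.16833014  0.15418513] [ 0.4310156  -0.16749793  0.12818513]
yaw now 21.6 rotvec [-0.007  0.002 -0.   ] d [0.0022 0.0007 0.0682] w 0.0418 F [-0.1 -1.4 -2.8] tcp [ 0.431  -0.1675  0.1282]
```

Scaled: 0.07 m / 0.5 = 0.14, 0.001 m / 0.5 = 0.002, -0.006 rad / 1.5708 = -0.0038.

Call:
move_tool --moves '[{"ax":-0.0038, "dx":0.002, "dy":0.002, "dz":0.02, "jaw":0.035}, {"ax":-0.0038, "dx":0.002, "dy":0.002, "dz":0.08, "jaw":0.035}, {"ax":-0.0038, "dx":0.002, "dy":0.002, "dz":0.12, "jaw":0.035}, {"ax":-0.0038, "dx":0.002, "dy":0.002, "dz":0.14, "jaw":0.035}, {"ax":-0.0038, "dx":0.002, "dy":0.002, "dz":0.14, "jaw":0.035}, {"ax":-0.0038, "dx":0.002, "dy":0.002, "dz":0.14, "jaw":0.035}]'

```text
clock: 10.18
eef_pos: [0.4336, -0.1687, 0.0597]
tool_rot: [0.982, 0.188, 0.001, 0.001]
ft_force: [0.1, 0.1, -2.1]
grip_width: 0.042
grasp_force: 61.5
```

```bash
python3 -c "
from h import *
go(.432,-.1685,.054)"
```

```text
yaw now 21.6 rotvec [ 0.001 -0.001 -0.   ] d [-0.0015 -0.0008  0.0057] w 0.042 F [ 0.1  0.1 -2.1] tcp [ 0.4336 -0.1687  0.0597]
```

Scaled: 0.004 m / 0.5 = 0.008, 0.002 m / 0.5 = 0.004.

Call:
move_tool --moves '[{"dx":-0.002, "dz":0.004, "jaw":0.035}, {"dx":-0.002, "dz":0.008, "jaw":0.035}, {"dx":-0.002, "dz":0.008, "jaw":0.035}]'

```text
clock: 10.55
eef_pos: [0.4324, -0.1694, 0.0558]
tool_rot: [0.982, 0.187, 0.001, 0.001]
ft_force: [-1.9, 1.0, 3.6]
grip_width: 0.0421
grasp_force: 61.9
```

Call:
move_tool --moves '[{"dz":0.003, "jaw":0.035}, {"dz":0.005, "jaw":0.035}, {"dz":0.005, "jaw":0.035}]'

```text
clock: 10.92
eef_pos: [0.4324, -0.1694, 0.0556]
tool_rot: [0.982, 0.187, 0.001, 0.001]
ft_force: [-7.9, 1.5, 23.1]
grip_width: 0.0418
grasp_force: 63.9
```

Scaled: -0.09 m / 0.5 = -0.18, -0.05 m / 0.5 = -0.1.

Call:
move_tool --moves '[{"dz":-0.004, "jaw":0.035}, {"dz":-0.004, "jaw":0.085}, {"dz":-0.004, "jaw":0.085}, {"dz":-0.004, "jaw":0.085}, {"dz":-0.004, "jaw":0.085}, {"dz":-0.1, "jaw":0.085}, {"dz":-0.18, "jaw":0.085}, {"dz":-0.18, "jaw":0.085}]'

```text
clock: 11.92
eef_pos: [0.4346, -0.17, 0.1457]
tool_rot: [0.982, 0.187, 0.003, 0.002]
ft_force: [0.3, -0.5, 0.3]
grip_width: 0.0849
grasp_force: 0.0
```

```bash
python3 - <<'E'
from h import *
go(.6145,.103,.13)
c=imaging.calibration('wrist');p,d=imaging.camera('wrist');cv2.imwrite('pics/w5.png',p[:,:,::-1])
E
```

```text
yaw now 21.6 rotvec [ 0.005 -0.005 -0.   ] d [ 0.2677 -0.1877  0.0162] w 0.0849 F [ 0.3 -0.5  0.3] tcp [ 0.4346 -0.17    0.1457]
```

View pics/w5.png

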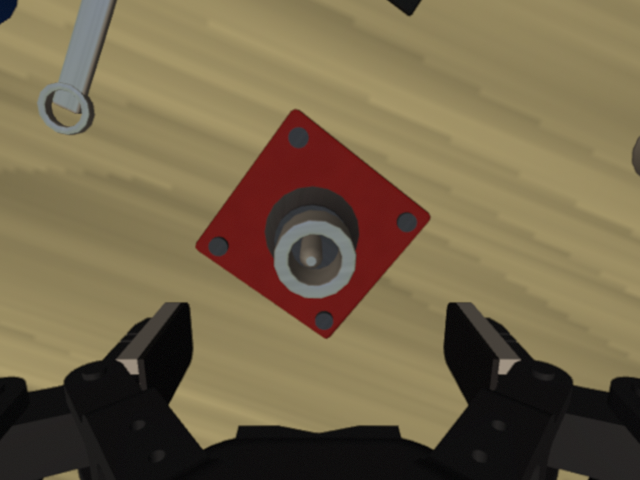

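The collar is seated on the spindle: ring centre (315,259), tip (311,261), about 2 mm off centre. Next, the cap.

Scaled: 0.268 m / 0.5 = 0.536, -0.187 m / 0.5 = -0.374.

Call:
move_tool --moves '[{"dx":0.536, "dy":-0.374, "dz":0.02, "jaw":0.085}, {"dx":0.536, "dy":-0.374, "dz":0.02, "jaw":0.085}, {"dx":0.536, "dy":-0.374, "dz":0.02, "jaw":0.085}, {"dx":0.536, "dy":-0.374, "dz":0.02, "jaw":0.085}, {"dx":0.536, "dy":-0.374, "dz":0.02, "jaw":0.065}, {"dx":0.536, "dy":-0.374, "dz":0.02, "jaw":0.06}, {"dx":0.536, "dy":-0.374, "dz":0.02, "jaw":0.06}]'

```text
clock: 12.85
eef_pos: [0.6113, 0.104, 0.1303]
tool_rot: [0.982, 0.188, -0.002, 0.0]
ft_force: [-0.5, 0.5, -0.0]
grip_width: 0.0597
grasp_force: 0.0
```

```bash
python3 - <<'E'
from h import *
c=imaging.calibration('wrist');p,d=imaging.camera('wrist');cv2.imwrite('pics/w6.png',p[:,:,::-1])
go(.6145,.103,.04)
for X in((.6145,.103,.05),(.6255,.194,.026)): print(proj(c,X))
E
```

```text
yaw now 21.6 rotvec [0.    0.004 0.   ] d [0.0037 0.0011 0.0908] w 0.0602 F [ 0.  -0.1 -0.7] tcp [0.611  0.1028 0.1308]
[319.15632303 241.32819026]
[178.19077778 155.84947381]
```

View pics/w6.png

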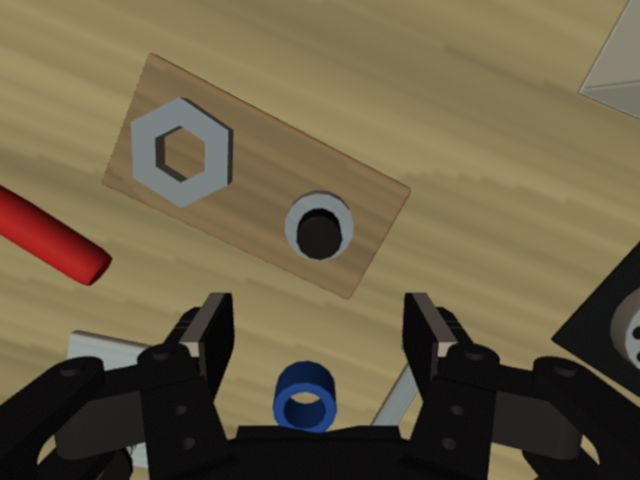

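```bash
python3 - <<'E'
from h import *
c=imaging.calibration('wrist')
a=onplane(c,(320,234),.05)[0];b=onplane(c,(319.5,225),.026)[0];print(a,b,'hex',onplane(c,(181.5,152),.026)[0])
for p in((132,122),(135,183)),((232,130),(231,184)):
    q=onplane(c,p,.026);e=q[1]-q[0];print(np.degrees(np.arctan2(e[1],e[0]))+180)
go((a+b)[0]/2,(a+b)[1]/2,.030)
E
```

```text
[0.61810375 0.10289313 0.05      ] [0.6172052 0.1027226 0.026    ] hex [0.62803668 0.19184183 0.026     ]
17.452850237546244
17.258429495119856
yaw now 21.6 rotvec [0.    0.004 0.   ] d [0.0066 0.0024 0.1008] w 0.0602 F [ 0.  -0.1 -0.7] tcp [0.611  0.1028 0.1308]
```

Scaled: 0.1 m / 0.5 = 0.2, 0.05 m / 0.5 = 0.1.

Call:
move_tool --moves '[{"dx":0.012, "dy":0.004, "dz":0.1, "jaw":0.06}, {"dx":0.012, "dy":0.004, "dz":0.17, "jaw":0.06}, {"dx":0.012, "dy":0.004, "dz":0.2, "jaw":0.06}, {"dx":0.012, "dy":0.004, "dz":0.2, "jaw":0.06}, {"dx":0.012, "dy":0.004, "dz":0.2, "jaw":0.015}, {"dx":0.012, "dy":0.004, "dz":0.2, "jaw":0.015}, {"dx":0.012, "dy":0.004, "dz":0.2, "jaw":0.015}, {"dx":0.012, "dy":0.004, "dz":0.2, "jaw":0.015}]'

```text
clock: 13.9
eef_pos: [0.6203, 0.1041, 0.0349]
tool_rot: [0.982, 0.187, 0.002, 0.0]
ft_force: [0.1, -0.0, 6.3]
grip_width: 0.0238
grasp_force: 59.3
```

Scaled: -0.12 m / 0.5 = -0.24, -0.07 m / 0.5 = -0.14.

Call:
move_tool --moves '[{"dz":-0.04, "jaw":0.015}, {"dz":-0.14, "jaw":0.015}, {"dz":-0.24, "jaw":0.015}, {"dz":-0.24, "jaw":0.015}]'

```text
clock: 14.4
eef_pos: [0.6221, 0.1045, 0.1585]
tool_rot: [0.982, 0.187, 0.006, 0.0]
ft_force: [0.0, -0.7, -1.0]
grip_width: 0.0234
grasp_force: 59.3
```

```bash
python3 -c "
from h import *
go(.432,-.1685,.15)"
```

```text
yaw now 21.6 rotvec [ 0.003 -0.011 -0.   ] d [-0.2774  0.1838  0.006 ] w 0.0234 F [ 0.  -0.7 -1. ] tcp [0.6221 0.1045 0.1585]
```

Scaled: -0.275 m / 0.5 = -0.55, 0.184 m / 0.5 = 0.368.

Call:
move_tool --moves '[{"dx":-0.55, "dy":0.368, "dz":0.01, "jaw":0.015}, {"dx":-0.55, "dy":0.368, "dz":0.01, "jaw":0.015}, {"dx":-0.55, "dy":0.368, "dz":0.01, "jaw":0.015}, {"dx":-0.55, "dy":0.368, "dz":0.01, "jaw":0.015}, {"dx":-0.55, "dy":0.368, "dz":0.01, "jaw":0.015}, {"dx":-0.55, "dy":0.368, "dz":0.01, "jaw":0.015}, {"dx":-0.55, "dy":0.368, "dz":0.01, "jaw":0.015}]'

```text
clock: 15.28
eef_pos: [0.429, -0.1693, 0.1467]
tool_rot: [0.983, 0.186, -0.001, -0.0]
ft_force: [0.6, 0.5, -1.0]
grip_width: 0.0234
grasp_force: 59.3
```

```bash
python3 - <<'E'
from h import *
c=imaging.calibration('wrist');p,d=imaging.camera('wrist');cv2.imwrite('pics/w7.png',p[:,:,::-1])
go(.432,-.1685,.11)
for X in((.432,-.1685,.078),(.432,-.1685,.086)): print(proj(c,X))
E
```

```text
yaw now 21.5 rotvec [-0.001  0.001 -0.   ] d [0.002  0.0007 0.0369] w 0.0235 F [ 0.1  0.3 -1. ] tcp [ 0.4299 -0.1686  0.1469]
[316.04717732 247.01846462]
[315.97092934 251.61931444]
```

View pics/w7.png

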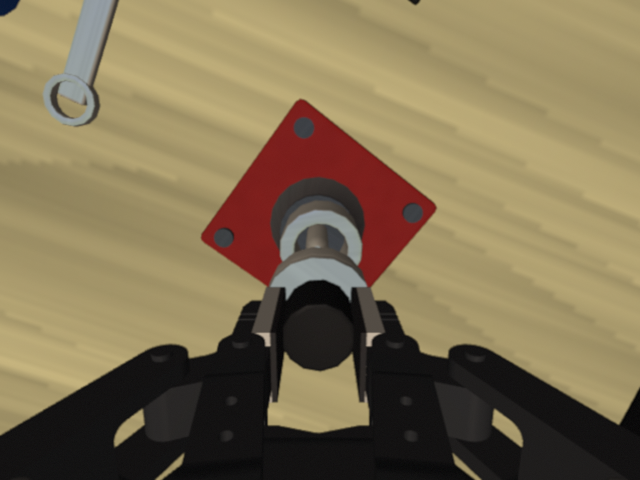

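Collar ring centred at about (320,245), held knob top at about (319,326).

```bash
python3 - <<'E'
from h import *
c=imaging.calibration('wrist');o=get_obs()['eef_pos']
a=onplane(c,(320,245),.078)[0];b=onplane(c,(319,326),o[2]+.0155)[0];print(a,b,o)
go(o[0]+a[0]-b[0],o[1]+a[1]-b[1],.1025)
E
```

```text
[ 0.4346761  -0.16930559  0.078     ] [ 0.4317646  -0.16970494  0.16238046] [ 0.42994433 -0.16856185  0.14688046]
yaw now 21.5 rotvec [-0.001  0.001 -0.   ] d [0.0029 0.0007 0.0444] w 0.0235 F [ 0.1  0.3 -1. ] tcp [ 0.4299 -0.1686  0.1469]
```

Scaled: 0.04 m / 0.5 = 0.08, 0.0005 m / 0.5 = 0.001.

Call:
move_tool --moves '[{"dx":0.0044, "dy":0.001, "dz":0.02, "jaw":0.015}, {"dx":0.0044, "dy":0.001, "dz":0.06, "jaw":0.015}, {"dx":0.0044, "dy":0.001, "dz":0.08, "jaw":0.015}, {"dx":0.0044, "dy":0.001, "dz":0.08, "jaw":0.015}, {"dx":0.0044, "dy":0.001, "dz":0.08, "jaw":0.015}]'

```text
clock: 15.95
eef_pos: [0.4335, -0.168, 0.1078]
tool_rot: [0.982, 0.188, 0.0, 0.0]
ft_force: [0.1, -0.4, -1.3]
grip_width: 0.0235
grasp_force: 59.3
```

Call:
move_tool --moves '[{"dz":0.004, "jaw":0.015}, {"dz":0.008, "jaw":0.015}, {"dz":0.008, "jaw":0.015}]'

```text
clock: 16.32
eef_pos: [0.4329, -0.1682, 0.1036]
tool_rot: [0.982, 0.187, 0.0, 0.0]
ft_force: [0.0, -0.6, -1.2]
grip_width: 0.0235
grasp_force: 59.3
```

Scaled: 0.0025 m / 0.5 = 0.005, 0.0015 m / 0.5 = 0.003.

Call:
move_tool --moves '[{"dz":0.003, "jaw":0.015}, {"dz":0.005, "jaw":0.015}, {"dz":0.005, "jaw":0.015}]'

```text
clock: 16.7
eef_pos: [0.4331, -0.1683, 0.1028]
tool_rot: [0.982, 0.187, 0.001, 0.001]
ft_force: [-4.2, 0.9, 10.5]
grip_width: 0.0234
grasp_force: 60.6
```

Scaled: -0.06 m / 0.5 = -0.12, -0.03 m / 0.5 = -0.06.

Call:
move_tool --moves '[{"dz":-0.002, "jaw":0.015}, {"dz":-0.002, "jaw":0.06}, {"dz":-0.002, "jaw":0.06}, {"dz":-0.002, "jaw":0.06}, {"dz":-0.06, "jaw":0.07}, {"dz":-0.12, "jaw":0.085}, {"dz":-0.12, "jaw":0.085}]'

```text
clock: 17.58
eef_pos: [0.4347, -0.1688, 0.1632]
tool_rot: [0.982, 0.187, 0.002, 0.002]
ft_force: [0.7, 0.7, -0.6]
grip_width: 0.0849
grasp_force: 0.0
```

```bash
python3 - <<'E'
from h import *
go(.6326,-.137,.15)
c=imaging.calibration('wrist');p,d=imaging.camera('wrist');cv2.imwrite('pics/w8.png',p[100:400,170:470,::-1])
E
```

```text
yaw now 21.6 rotvec [ 0.004 -0.004 -0.   ] d [0.1956 0.0432 0.0141] w 0.0849 F [ 0.7  0.7 -0.6] tcp [ 0.4347 -0.1688  0.1632]
```

View pics/w8.png

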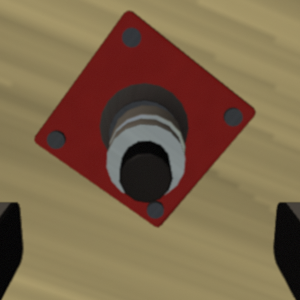

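The cap lies flat on the collar (knob at (145,170) in the crop). Next, the round plate on the mat.

Scaled: 0.197 m / 0.5 = 0.394, 0.14 m / 0.5 = 0.28.

Call:
move_tool --moves '[{"dx":0.394, "dy":0.086, "jaw":0.085}, {"dx":0.394, "dy":0.086, "dz":0.02, "jaw":0.085}, {"dx":0.394, "dy":0.086, "dz":0.06, "jaw":0.085}, {"dx":0.394, "dy":0.086, "dz":0.14, "jaw":0.085}, {"dx":0.394, "dy":0.086, "dz":0.22, "jaw":0.085}, {"dx":0.394, "dy":0.086, "dz":0.28, "jaw":0.085}, {"dx":0.394, "dy":0.086, "dz":0.28, "jaw":0.085}, {"dx":0.394, "dy":0.086, "dz":0.28, "jaw":0.085}]'

```text
clock: 18.62
eef_pos: [0.6322, -0.1358, 0.0214]
tool_rot: [0.982, 0.187, 0.0, 0.0]
ft_force: [0.5, 0.9, 1.1]
grip_width: 0.0849
grasp_force: 0.0
```

```bash
python3 -c "
from h import *
go(.6326,-.137,.003)"
```

```text
yaw now 21.6 rotvec [ 0.001 -0.    -0.   ] d [-0.0001  0.0013  0.0184] w 0.0849 F [0.5 0.9 1.1] tcp [ 0.6322 -0.1358  0.0214]
```

Scaled: 0.018 m / 0.5 = 0.036, 0.01 m / 0.5 = 0.02.

Call:
move_tool --moves '[{"dy":0.002, "dz":0.02, "jaw":0.085}, {"dy":0.002, "dz":0.036, "jaw":0.085}, {"dy":0.002, "dz":0.036, "jaw":0.085}, {"dy":0.002, "dz":0.036, "jaw":0.055}, {"dy":0.002, "dz":0.036, "jaw":0.055}, {"dy":0.002, "dz":0.036, "jaw":0.055}, {"dy":0.002, "dz":0.036, "jaw":0.055}, {"dy":0.002, "dz":0.036, "jaw":0.055}]'

```text
clock: 19.62
eef_pos: [0.633, -0.1369, 0.0042]
tool_rot: [0.982, 0.187, 0.001, 0.001]
ft_force: [-1.7, 0.8, 4.8]
grip_width: 0.0607
grasp_force: 66.3
```

The rows are not in the units I measure in: shifts go in shares of 0.5 m and turns go in shares of pi/2 rad. I convert before sending: -0.12 m / 0.5 = -0.24, -0.07 m / 0.5 = -0.14.

Call:
move_tool --moves '[{"dz":-0.04, "jaw":0.055}, {"dz":-0.14, "jaw":0.055}, {"dz":-0.24, "jaw":0.055}, {"dz":-0.24, "jaw":0.055}]'

```text
clock: 20.12
eef_pos: [0.6353, -0.1371, 0.1276]
tool_rot: [0.982, 0.187, 0.004, 0.002]
ft_force: [0.5, -0.2, -2.9]
grip_width: 0.0609
grasp_force: 66.7
```

```bash
python3 -c "
from h import *
go(.437,.1765,.125)"
```

```text
yaw now 21.6 rotvec [ 0.005 -0.007 -0.   ] d [-6.890e-02 -3.645e-01  2.000e-04] w 0.0609 F [ 0.5 -0.2 -2.9] tcp [ 0.6353 -0.1371  0.1276]
```

Scaled: -0.364 m / 0.5 = -0.728, -0.067 m / 0.5 = -0.134.

Call:
move_tool --moves '[{"dx":-0.134, "dy":-0.728, "jaw":0.055}, {"dx":-0.134, "dy":-0.728, "jaw":0.055}, {"dx":-0.134, "dy":-0.728, "jaw":0.055}, {"dx":-0.134, "dy":-0.728, "jaw":0.055}, {"dx":-0.134, "dy":-0.728, "jaw":0.055}, {"dx":-0.134, "dy":-0.728, "jaw":0.055}, {"dx":-0.134, "dy":-0.728, "jaw":0.055}, {"dx":-0.134, "dy":-0.728, "jaw":0.055}]'

```text
clock: 21.12
eef_pos: [0.436, 0.1745, 0.1215]
tool_rot: [0.982, 0.189, -0.002, -0.0]
ft_force: [0.9, -0.7, -3.2]
grip_width: 0.0608
grasp_force: 67.0
```

```bash
python3 - <<'E'
from h import *
c=imaging.calibration('wrist');p,d=imaging.camera('wrist');cv2.imwrite('pics/w9.png',p[:,:,::-1])
go(.437,.1765,.05)
for X in((.437,.1765,.09),(.437,.1765,.062)): print(proj(c,X))
E
```

```text
yaw now 21.7 rotvec [-0.001  0.002 -0.   ] d [ 0.0015 -0.002   0.0718] w 0.0605 F [ 0.6  0.2 -3.2] tcp [0.4366 0.1741 0.1218]
[311.43742025 274.42289879]
[312.31581395 254.67352508]
```

View pics/w9.png

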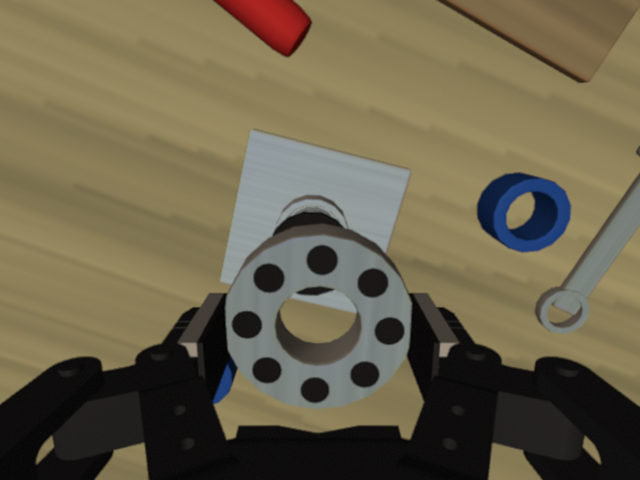

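The plate is held level with its centre at (319,321); the rod is hidden behind it, so I use the measured axis.

```bash
python3 - <<'E'
from h import *
c=imaging.calibration('wrist');o=get_obs()['eef_pos']
b=onplane(c,(319,321),o[2]+.016)[0];print(b,o, onplane(c,[(252,130),(410,171),(221,281)],.008))
go(o[0]+.437-b[0],o[1]+.1768-b[1],.075)
E
```

```text
[0.44033329 0.17367517 0.13775422] [0.43657542 0.17405001 0.12175422] [[0.47927762 0.23128303 0.008     ]
 [0.4919466  0.13527115 0.008     ]
 [0.38266136 0.21852948 0.008     ]]
yaw now 21.7 rotvec [-0.001  0.002 -0.   ] d [-0.0018 -0.0041  0.0468] w 0.0605 F [ 0.6  0.2 -3.2] tcp [0.4366 0.1741 0.1218]
```

Scaled: 0.045 m / 0.5 = 0.09, -0.0035 m / 0.5 = -0.007.

Call:
move_tool --moves '[{"dx":-0.002, "dy":-0.007, "jaw":0.055}, {"dx":-0.002, "dy":-0.007, "dz":0.02, "jaw":0.055}, {"dx":-0.002, "dy":-0.007, "dz":0.06, "jaw":0.055}, {"dx":-0.002, "dy":-0.007, "dz":0.09, "jaw":0.055}, {"dx":-0.002, "dy":-0.007, "dz":0.09, "jaw":0.055}]'

```text
clock: 21.8
eef_pos: [0.4342, 0.1748, 0.0762]
tool_rot: [0.982, 0.19, -0.002, -0.001]
ft_force: [0.8, -1.0, -2.8]
grip_width: 0.0607
grasp_force: 66.9
```

Call:
move_tool --moves '[{"dz":0.02, "jaw":0.055}, {"dz":0.04, "jaw":0.055}, {"dz":0.052, "jaw":0.055}, {"dz":0.052, "jaw":0.055}, {"dz":0.052, "jaw":0.055}]'

```text
clock: 22.42
eef_pos: [0.4356, 0.176, 0.0522]
tool_rot: [0.982, 0.19, -0.0, -0.001]
ft_force: [0.1, -1.0, -1.5]
grip_width: 0.0606
grasp_force: 67.2
```

Scaled: 0.007 m / 0.5 = 0.014, 0.004 m / 0.5 = 0.008.

Call:
move_tool --moves '[{"dz":0.008, "jaw":0.055}, {"dz":0.014, "jaw":0.055}, {"dz":0.014, "jaw":0.055}, {"dz":0.014, "jaw":0.055}]'

```text
clock: 22.92
eef_pos: [0.4357, 0.1761, 0.0451]
tool_rot: [0.982, 0.19, -0.0, -0.002]
ft_force: [0.3, -0.8, 0.0]
grip_width: 0.0604
grasp_force: 67.4
```

Balanced. Release and lift, then look.

Scaled: -0.11 m / 0.5 = -0.22, -0.08 m / 0.5 = -0.16.

Call:
move_tool --moves '[{"jaw":0.085}, {"jaw":0.085}, {"jaw":0.085}, {"dz":-0.08, "jaw":0.085}, {"dz":-0.16, "jaw":0.085}, {"dz":-0.22, "jaw":0.085}, {"dz":-0.22, "jaw":0.085}]'

```text
clock: 23.8
eef_pos: [0.4374, 0.1765, 0.1575]
tool_rot: [0.982, 0.19, 0.003, -0.002]
ft_force: [0.6, 0.0, 0.7]
grip_width: 0.0848
grasp_force: 0.0
```

```bash
python3 - <<'E'
from h import *
c=imaging.calibration('wrist');p,d=imaging.camera('wrist');cv2.imwrite('pics/w10.png',p[100:400,170:470,::-1])
go(.627,.193,.15,18)
E
```

```text
yaw now 21.9 rotvec [-0.003 -0.002  0.069] d [0.1833 0.0556 0.006 ] w 0.085 F [ 0.4  0.7 -0.3] tcp [0.4362 0.1761 0.1558]
```

View pics/w10.png

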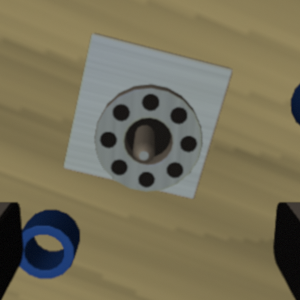

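The round plate lies flat on the platform with the rod through its hole (plate (148,137), tip (142,153)). That was my last picture, so from here I use numeric measurements only.

Scaled: 0.184 m / 0.5 = 0.368, 0.056 m / 0.5 = 0.112, 0.069 rad / 1.5708 = 0.0439.

Call:
move_tool --moves '[{"az":0.0439, "dx":0.368, "dy":0.112, "jaw":0.085}, {"az":0.0439, "dx":0.368, "dy":0.112, "jaw":0.085}, {"az":0.0439, "dx":0.368, "dy":0.112, "dz":0.02, "jaw":0.085}, {"az":0.0439, "dx":0.368, "dy":0.112, "dz":0.04, "jaw":0.085}, {"az":0.0439, "dx":0.368, "dy":0.112, "dz":0.04, "jaw":0.085}, {"az":0.0439, "dx":0.368, "dy":0.112, "dz":0.04, "jaw":0.085}]'

```text
clock: 24.6
eef_pos: [0.6256, 0.1924, 0.1348]
tool_rot: [0.988, 0.156, -0.001, -0.002]
ft_force: [0.9, 0.3, 0.4]
grip_width: 0.0848
grasp_force: 0.0
```

```bash
cat > hx.py <<'E'
from h import *
import sys
x,y,z=map(float,sys.argv[1:4])
c=imaging.calibration('wrist');p,d=imaging.camera('wrist');W=cloud(c,d)
m=(np.abs(W[...,2]-z)<.005)&(np.hypot(W[...,0]-x,W[...,1]-y)<.042)&(p.max(2)>60)
v,u=np.nonzero(m);P=onplane(c,np.c_[u,v],z)[:,:2].astype(np.float32);r=cv2.minAreaRect(P);B=cv2.boxPoints(r)
print(len(u),r,np.median(W[m][:,2]) if len(u) else None,[np.degrees(np.arctan2(*(B[i+1]-B[i])[::-1])).round(1) for i in(0,1)])
E
python3 hx.py .627 .193 .026; python3 -c "
from h import *
go(.627,.193,.015,18)"
```

```text
4939 ((0.6267818212509155, 0.19369667768478394), (0.06206382438540459, 0.05368909239768982), 16.336132049560547) 0.02563617807708396 [np.float32(-73.7), np.float32(16.3)]
yaw now 18.0 rotvec [-0.003 -0.     0.   ] d [0.0011 0.0003 0.1207] w 0.0848 F [ 0.4 -0.2  0.7] tcp [0.626  0.1926 0.1357]
```

Scaled: 0.123 m / 0.5 = 0.246, 0.1 m / 0.5 = 0.2, 0.027 rad / 1.5708 = 0.0172.

Call:
move_tool --moves '[{"az":0.0172, "dx":0.002, "dy":-0.002, "dz":0.1, "jaw":0.085}, {"az":0.0172, "dx":0.002, "dy":-0.002, "dz":0.2, "jaw":0.085}, {"az":0.0172, "dx":0.002, "dy":-0.002, "dz":0.246, "jaw":0.085}, {"az":0.0172, "dx":0.002, "dy":-0.002, "dz":0.246, "jaw":0.085}, {"az":0.0172, "dx":0.002, "dy":-0.002, "dz":0.246, "jaw":0.045}, {"az":0.0172, "dx":0.002, "dy":-0.002, "dz":0.246, "jaw":0.045}, {"az":0.0172, "dx":0.002, "dy":-0.002, "dz":0.246, "jaw":0.045}, {"az":0.0172, "dx":0.002, "dy":-0.002, "dz":0.246, "jaw":0.045}, {"az":0.0172, "dx":0.002, "dy":-0.002, "dz":0.246, "jaw":0.045}]'

```text
clock: 25.78
eef_pos: [0.6306, 0.1921, 0.0153]
tool_rot: [0.989, 0.146, 0.002, -0.004]
ft_force: [-0.6, 1.6, 7.3]
grip_width: 0.0523
grasp_force: 63.8
```

Scaled: -0.115 m / 0.5 = -0.23, -0.07 m / 0.5 = -0.14.

Call:
move_tool --moves '[{"dz":-0.04, "jaw":0.045}, {"dz":-0.14, "jaw":0.045}, {"dz":-0.23, "jaw":0.045}, {"dz":-0.23, "jaw":0.045}]'

```text
clock: 26.28
eef_pos: [0.6324, 0.1912, 0.133]
tool_rot: [0.989, 0.146, 0.005, -0.004]
ft_force: [0.2, 0.2, -2.1]
grip_width: 0.052
grasp_force: 63.7
```

```bash
python3 -c "
from h import *
go(.437,.1765,.13)"
```

```text
yaw now 16.8 rotvec [-0.006 -0.011  0.   ] d [-0.1913 -0.0423  0.0011] w 0.052 F [ 0.2  0.2 -2.1] tcp [0.6324 0.1912 0.133 ]
```

Scaled: -0.189 m / 0.5 = -0.378, -0.042 m / 0.5 = -0.084, -0.006 rad / 1.5708 = -0.0038.

Call:
move_tool --moves '[{"ax":-0.0038, "dx":-0.378, "dy":-0.084, "jaw":0.045}, {"ax":-0.0038, "dx":-0.378, "dy":-0.084, "jaw":0.045}, {"ax":-0.0038, "dx":-0.378, "dy":-0.084, "jaw":0.045}, {"ax":-0.0038, "dx":-0.378, "dy":-0.084, "jaw":0.045}, {"ax":-0.0038, "dx":-0.378, "dy":-0.084, "jaw":0.045}, {"ax":-0.0038, "dx":-0.378, "dy":-0.084, "jaw":0.045}]'

```text
clock: 27.02
eef_pos: [0.4449, 0.1545, 0.1273]
tool_rot: [0.987, 0.161, -0.001, -0.009]
ft_force: [0.4, 0.1, -2.9]
grip_width: 0.0523
grasp_force: 63.7
```

```bash
python3 - <<'E'
from h import *
import subprocess
go(.437,.1765,.13)
o=get_obs()['eef_pos'];subprocess.run(['python3','hx.py',str(o[0]),str(o[1]),str(o[2]+.011)])
E
```

```text
15145 ((0.44648417830467224, 0.15061724185943604), (0.056313809007406235, 0.0688839927315712), 51.44500732421875) 0.13761218272558357 [np.float32(-38.6), np.float32(51.4)]
yaw now 18.5 rotvec [-0.018 -0.002  0.   ] d [-0.0005 -0.0234 -0.0023] w 0.0523 F [ 0.4  0.1 -2.9] tcp [0.4449 0.1545 0.1273]
```

Call:
move_tool --moves '[{"jaw":0.045}, {"jaw":0.045}]'

```text
clock: 27.32
eef_pos: [0.4436, 0.1542, 0.1268]
tool_rot: [0.987, 0.161, -0.002, -0.009]
ft_force: [0.5, -0.6, -2.7]
grip_width: 0.0524
grasp_force: 63.7
```

```bash
python3 -c "
from h import *
go(.437,.1765,.13);o=get_obs();print(np.round(o['joint_pos'],3),np.round(o['joint_vel'],3),np.round(o['tau'],1))"
```

```text
yaw now 18.5 rotvec [-0.018  0.001 -0.   ] d [ 0.0008 -0.0233 -0.0027] w 0.0524 F [ 0.5 -0.6 -2.7] tcp [0.4436 0.1542 0.1268]
[ 0.323  0.257 -0.259  1.056  0.018  3.141] [ 0.    -0.006 -0.008  0.001 -0.     0.001] [ -0.  -36.7  23.7  -0.    0.1   0. ]
```

Joint 6 hit its range limit, so I turn the tool back by about 0.2 rad.

Scaled: -0.2 rad / 1.5708 = -0.1273.

Call:
move_tool --moves '[{"az":-0.0637, "jaw":0.045}, {"az":-0.1273, "jaw":0.045}, {"az":-0.1273, "jaw":0.045}]'

```text
clock: 27.7
eef_pos: [0.4433, 0.1541, 0.127]
tool_rot: [0.966, 0.258, -0.001, -0.009]
ft_force: [-0.4, -0.7, -3.2]
grip_width: 0.0516
grasp_force: 63.7
```

```bash
python3 -c "
from h import *
go(.437,.1765,.13);o=get_obs();print(np.round(o['joint_pos'],3))"
```

```text
yaw now 29.9 rotvec [-0.018 -0.003  0.   ] d [ 0.0058 -0.0226 -0.0026] w 0.0516 F [-0.4 -0.7 -3.2] tcp [0.4433 0.1541 0.127 ]
[ 0.323  0.256 -0.259  1.056  0.018  2.942]
```

Scaled: -0.0226 m / 0.5 = -0.0452, 0.006 m / 0.5 = 0.012, -0.018 rad / 1.5708 = -0.0115.

Call:
move_tool --moves '[{"ax":-0.0115, "dx":0.012, "dy":-0.0452, "dz":-0.0052, "jaw":0.045}, {"ax":-0.0115, "dx":0.012, "dy":-0.0452, "dz":-0.0052, "jaw":0.045}, {"ax":-0.0115, "dx":0.012, "dy":-0.0452, "dz":-0.0052, "jaw":0.045}]'

```text
clock: 28.08
eef_pos: [0.437, 0.1764, 0.13]
tool_rot: [0.966, 0.259, 0.001, -0.0]
ft_force: [-0.4, -1.4, -2.4]
grip_width: 0.0515
grasp_force: 63.8
```

```bash
python3 - <<'E'
from h import *
go(.437,.1765,.13)
c=imaging.calibration('wrist');o=get_obs()['eef_pos'];p,d=imaging.camera('wrist');W=cloud(c,d);cv2.imwrite('pics/w11.png',p[:,:,::-1])
z=o[2]+.011
m=((np.abs(W[...,2]-z)<.004)&(p.min(2)>75)&(np.hypot(W[...,0]-o[0],W[...,1]-o[1])<.04)).astype(np.uint8)
m=cv2.morphologyEx(m,cv2.MORPH_OPEN,np.ones((7,7)))
n,l,s,ce=cv2.connectedComponentsWithStats(m);k=1+s[1:,4].argmax();v,u=np.nonzero(l==k)
P=onplane(c,np.c_[u,v],z)[:,:2].astype(np.float32);print(s[k],cv2.minAreaRect(P),cv2.minEnclosingCircle(P),'z',np.median(W[l==k][:,2]))
# plane tilt
A=W[l==k];q=np.linalg.lstsq(np.c_[A[:,:2],np.ones(len(A))],A[:,2],rcond=None)[0];print('slope',q[:2])
# inner hole centre
cs,hi=cv2.findContours((l==k).astype(np.uint8),cv2.RETR_CCOMP,cv2.CHAIN_APPROX_NONE)
for q,h in zip(cs,hi[0]):
    if h[3]>=0 and len(q)>50: print('hole',cv2.minEnclosingCircle(onplane(c,q,z)[:,:2].astype(np.float32)))
E
```

```text
yaw now 30.0 rotvec [ 0.    -0.003 -0.   ] d [ 0.0001 -0.0001  0.    ] w 0.0515 F [-0.4 -1.4 -2.4] tcp [0.437  0.1764 0.13  ]
[  238   244   160   164 14024] ((0.4352397620677948, 0.17414724826812744), (0.060976091772317886, 0.05345812067389488), 29.991769790649414) ((0.4353640675544739, 0.1743062436580658), 0.03077424317598343) z 0.1403014831909738
slope [ 0.00279519 -0.00748469]
hole ((0.4352405369281769, 0.17403753101825714), 0.01630295440554619)
```

Scaled: 0.065 m / 0.5 = 0.13, 0.05 m / 0.5 = 0.1.

Call:
move_tool --moves '[{"dx":0.0054, "dy":-0.0024, "dz":0.02, "jaw":0.045}, {"dx":0.0054, "dy":-0.0024, "dz":0.06, "jaw":0.045}, {"dx":0.0054, "dy":-0.0024, "dz":0.1, "jaw":0.045}, {"dx":0.0054, "dy":-0.0024, "dz":0.12, "jaw":0.045}, {"dx":0.0054, "dy":-0.0024, "dz":0.13, "jaw":0.045}, {"dx":0.0054, "dy":-0.0024, "dz":0.13, "jaw":0.045}]'

```text
clock: 28.88
eef_pos: [0.439, 0.179, 0.0651]
tool_rot: [0.966, 0.259, 0.001, -0.0]
ft_force: [0.3, 0.7, -2.9]
grip_width: 0.0518
grasp_force: 63.8
```

Call:
move_tool --moves '[{"dz":0.008, "jaw":0.045}, {"dz":0.016, "jaw":0.045}, {"dz":0.019, "jaw":0.045}, {"dz":0.019, "jaw":0.045}, {"dz":0.019, "jaw":0.045}]'

```text
clock: 29.5
eef_pos: [0.4395, 0.1793, 0.0559]
tool_rot: [0.966, 0.259, 0.002, -0.001]
ft_force: [1.2, 1.0, -0.8]
grip_width: 0.0518
grasp_force: 64.0
```

Scaled: -0.16 m / 0.5 = -0.32, -0.13 m / 0.5 = -0.26.

Call:
move_tool --moves '[{"dz":0.005, "jaw":0.045}, {"dz":0.005, "jaw":0.045}, {"dz":0.005, "jaw":0.085}, {"dz":0.005, "jaw":0.085}, {"dz":0.005, "jaw":0.085}, {"dz":-0.06, "jaw":0.085}, {"dz":-0.16, "jaw":0.085}, {"dx":-0.1, "dz":-0.26, "jaw":0.085}, {"dx":-0.2, "dz":-0.32, "jaw":0.085}, {"dx":-0.2, "dz":-0.32, "jaw":0.085}]'

```text
clock: 30.75
eef_pos: [0.3507, 0.1281, 0.2179]
tool_rot: [0.966, 0.259, 0.004, -0.001]
ft_force: [0.2, 0.3, -0.3]
grip_width: 0.0851
grasp_force: 0.0
```

```bash
python3 - <<'E'
from h import *
for n in('top','scene'):
    c=imaging.calibration(n);p,d=imaging.camera(n);W=cloud(c,d)
    for k,x,y,z,r,rr in(('hex',.436,.1765,.066,.04,.008),('cap knob',.432,-.168,.118,.025,.008),('collar/discs',.432,-.168,.094,.03,.004)):
        m=(np.abs(W[...,2]-z)<rr)&(np.hypot(W[...,0]-x,W[...,1]-y)<r);v,u=np.nonzero(m)
        if len(u)<8: print(n,k,len(u));continue
        A=W[m];P=onplane(c,np.c_[u,v],np.median(A[:,2]))[:,:2].astype(np.float32)
        q=np.linalg.lstsq(np.c_[A[:,:2]-A[:,:2].mean(0),np.ones(len(A))],A[:,2],rcond=None)[0]
        print(n,k,len(u),cv2.minEnclosingCircle(P),cv2.minAreaRect(P)[1],'z',np.median(A[:,2]).round(4),'slope',q[:2].round(3))
E
```

```text
top hex 30 ((0.4472272992134094, 0.1524430513381958), 0.014634697698056698) (0.029037000611424446, 0.003727589501067996) z 0.0635 slope [-0.049  0.146]
top cap knob 206 ((0.42794716358184814, -0.17011746764183044), 0.013564830645918846) (0.026159584522247314, 0.024732641875743866) z 0.117 slope [ 0.049 -0.004]
top collar/discs 255 ((0.428334504365921, -0.17069436609745026), 0.021263424307107925) (0.03997832536697388, 0.04081567004323006) z 0.0931 slope [ 0.013 -0.003]
scene hex 887 ((0.43885862827301025, 0.17934302985668182), 0.03278034180402756) (0.057073164731264114, 0.061680398881435394) z 0.0634 slope [-0.01  -0.009]
scene cap knob 139 ((0.43151575326919556, -0.16564904153347015), 0.017774928361177444) (0.03413251042366028, 0.023359717801213264) z 0.1168 slope [-0.099 -0.128]
scene collar/discs 168 ((0.4324797987937927, -0.16795313358306885), 0.022855836898088455) (0.03987570106983185, 0.040305402129888535) z 0.0936 slope [-0.009 -0.032]
```

Call:
move_tool --moves '[{"jaw":0.085}, {"jaw":0.085}, {"jaw":0.085}, {"jaw":0.085}]' --lines "1,1"

```text
clock: 31.35
```

```bash
python3 -c "
from workcell import workorder
print(workorder.job_done())"
```

```text
the job is handed in; nothing more can be done
None
```

I handed the job in at 31 s: the collar and cap are on the fixture's spindle, and the round plate with the hex plate on top is on the storage post. My picture budget ran out, so I checked the hex plate only by depth readings from one camera (flat, top at 63 mm against 66 mm nominal). The cap reads 3–5 mm off the spindle axis.

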